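# Pack the printing kit in its tray

## Robot

A 6-joint arm with a two-finger parallel gripper is mounted at the origin on the work surface; the furniture and walls round the work are solid. World frame = base frame: x ahead of the robot, y to its left, z up, the work surface at z = 0. Lengths are in m, angles in rad, forces in N, time in s.
With the tool pointing down it reaches from about 0.4 to 0.825 m from the base axis. Payload 7 kg.
Tool frame: the origin (TCP) lies at the centre of the arm's flange, where the gripper is bolted on; the fingertips stand 178 mm ahead of it and the grasp point (between the pads) lies arm.tcp_to_grasp ahead of it (arm.tcp_to_grasp is the distance from the TCP to the grasp point, in m); z points along the fingers, y is the direction in which the jaws open and shut (so a half turn about z gives the same grasp; the last joint's range is limited). The gripper opens to 88 mm and grips with 3 to 60 N. Pads are 19 mm wide; open, the fingers measure 130 mm over their backs; the gripper's body (78 mm by 193 mm) begins 47 mm behind the grasp point.
Start: joints at [1.464, 0.359, 0.012, 0, -1.224, -0.288], TCP at [0.26, 0.623, 0.405] pointing down, gripper open.
Joint ranges: [-3.07, 3.07], [-1.43, 2.12], [-1.02, 1.25], [-3.03, 1.67], [-3.05, -0], [-3.03, 3.03]. Speed limits (rad/s): [2.39, 2.39, 3.01, 3.14, 3.14, 3.14].

## Interface

Orientations are given as [roll, pitch, yaw] about the fixed x, y, z axes, in that order (R = Rz(yaw) Ry(pitch) Rx(roll)).
In Python, from station import arm gives the robot as it stands.
- The arm moves only by the tool move_arm, never from a script. Its argument "deltas" is a list of rows, each a list of 6 numbers: the shift along the world's x, y, z in mm, then the turn, a rotation vector about the world's x, y, z in degrees. In form: [[tx, ty, tz, ax, ay, az], ...]. A call has exactly 5 rows; each row shifts and turns the commanded pose from where the row before left it; what a row does not reach is not made up. A row lasts 1/12 s, in which the tool goes at most 41.7 mm and 7.16 degrees, less where a joint would pass 70% of its speed; a pose out of reach is approached as far as the arm can. A call with a gripper value outside its range is refused whole. "claw" is the closure in counts, from 0 (fully open) to 255 (shut), set as the call begins (left out, the last holds). The fingers move at their own pace and stop on an object; "squeeze" is the grip in N (left out, the last holds). Time passes only in rows, so rows that do not move let the fingers close, or fill a call up. It gives the time, the measured TCP pose, the force and the opening at its end, in the units of the state.
- arm.get_state(): the state, without advancing time (a new reading comes with each control period).
- arm.grab_frame(name): name is "scene" or "top"; returns the picture (480x640x3 uint8, red, green, blue); there is no depth.
- arm.calibration(name): a dict with "intrinsics" (3x3 intrinsics, pixels), "k1" (the pictures are not rectified: a ray, as slopes to the right and down, at radius r is drawn at 1 + k1 r^2 times it, then the intrinsics apply), "T" (4x4, takes a point from camera to world coordinates). Camera axes: x right, y up, looking along -z (the intrinsics and any distortion apply to the point x, -y, -z); pixel columns grow to the right and rows downward; lengths in m; the calibration is good to about 2 mm. A picture is of the moment at which its call begins. calibration takes no time and is no camera call.
- arm.job_done(): hands the job in, once; it reports no verdict.
Trained networks look in the newest picture that a camera, given by its name, has taken for a name from the list of things; names that differ only in an ending like _2 or _b are one class to them, and where a whole thing is asked for, a point or a joint stands for the part that bears it (a point fixed in the world has none). Each returns a list of dicts, best first, with "score" (0 to 1); they miss things now and then, are a little off and sometimes report something else, mostly with a low value. They report only what shows in the picture. A call takes as long as a camera call.
- arm.spot_in(thing, camera): "xy" ([column, row] in pixels, amid what is visible of it).
- arm.masks_of(thing, camera): "pixels" (480x640 bool, what is visible of it) and "xy" ([column, row] in pixels, amid what is visible of it).
- arm.spot_point(thing, camera): "xy" ([column, row] in pixels: a listed point, or the origin of a listed thing).
The state is a dict: "t": time; "q": joint angles; "qd": joint speeds; "joint_efforts": joint torques, N m; "eef_pos": TCP position; "ee_rot": TCP orientation; "force": force on the tool from outside, world axes, zero at the start; "moment": the same for the moment, N m; "width": finger opening in m.
Only numpy, scipy, OpenCV 4.12 (cv2) and the standard library are available. Lean on these libraries where they do the work, as an engineer would, in place of code of your own. Each camera call takes 0.05 s, during which the arm holds its last target. There are 200 camera calls.

## Task

Pack the printing kit into the round wooden tray, in this order: lay the wide roll of masking tape flat in the tray, lay the narrow roll of tape squarely on top of it, put the eraser down into the hollow in the middle of the two rolls, and last cover the rolls with the baren, its bar upwards and centred. Use the things lying loose on the near half of the table, not the spare rolls and baren at its far end, and leave the two ink jars that stand among them where they are.

Things in the scene. Friction and masses are not known exactly. Their poses are not given: they have to be found in the camera images.
- tray: shallow round tray of plain turned wood, 134 mm across and 11 mm high, standing on the table and fixed to it. Its inner floor is 6 mm above the table and 122 mm across inside a rim 6 mm thick that rises 5 mm above that floor. Origin: centre of the underside; z up. It is round: its yaw means nothing
- tape_wide: the wide roll of cream masking tape, lying flat: a ring 98 mm in outer diameter and 24 mm high with a round hole through its middle; the wall of the ring is 11 to 14 mm thick (the hole about 73 mm across), so it can be pinched from above across its wall with one finger in the hole. It lies on the near half of the table (the spare rolls at the far end are not meant). 0.1 kg. Origin: centre of the underside; z up along the hole; its yaw means nothing
- tape_narrow: the narrow roll of cream masking tape, lying flat: the same kind of ring, 95 mm in outer diameter but only 12 mm high; the wall of the ring is 11 to 14 mm thick (the hole about 73 mm across). 0.06 kg. Origin: centre of the underside; z up along the hole; its yaw means nothing
- eraser: rectangular eraser, white with a blue card sleeve, lying flat: 19 mm (its x) by 43 mm (its y) by 13 mm high. Origin: centre of the underside; z up
- baren: baren (rubbing pad for prints) of dark brown wood: a round disc 95 mm across and 15 mm thick with a straight lighter wooden bar across its top, 22 mm wide (along its x), 82 mm long (along its y) and 12 mm high, from 15 to 27 mm above the underside; take it by the bar. It lies on the near half of the table (another at the far end is not meant). Origin: centre of the underside of the disc; z up, towards the bar
- jar_left: small round ink jar with an ochre lid, 48 mm across and 50 mm high, standing to the left among the things; not to be moved. Origin: centre of the underside
- jar_right: small round ink jar with a black lid, 48 mm across and 50 mm high, standing to the right among the things; not to be moved. Origin: centre of the underside

How it is judged:
By the outcome, as a careful person would: the job done as asked, in the order asked, and still so for the second after the job is handed in, with the robot touching nothing.
It also fails if it takes over 109 s, if anything falls off the work surface, if the arm or the gripper's body presses on something with over 40 N, if the wrist force passes 120 N, or if a joint passes its speed limit or range.

## Working session

There is one attempt and no reset: what is moved stays moved. The work goes in short steps, Python scripts to look and compute and a tool call to move; the robot and the scene stay as the last step left them, time stands still between calls to the robot, and variables do not carry over. Pictures are saved under pics/ and viewed, about 12 in all and at most 16, crops included, and the job is handed in when it is done.

Besides the shell and the picture viewer there is one more tool, called after "Request:" as name(argument=value, ...) on one line, values as JSON. move_arm: Moves the arm, as the interface text tells. Its arguments: {"type":"object","properties":{"deltas":{"type":"array","items":{"type":"array","items":{"type":"number"}}},"claw":{"type":"number"},"squeeze":{"type":"number"}},"required":["deltas"]}

```bash
mkdir -p pics; ls
python3 - <<'E'
from station import arm
import cv2,numpy as np
print(arm.get_state()); print(arm.tcp_to_grasp)
for n in("top","scene"):
    f=arm.grab_frame(n); cv2.imwrite(f"pics/{n}0.png",f[:,:,::-1]); c=arm.calibration(n); print(n,c)
E
```

```text
pics
{'t': 0.0, 'q': array([ 1.46413225e+00,  3.59369617e-01,  1.10711214e-02, -3.49253146e-04,
       -1.22415042e+00, -2.88104436e-01]), 'qd': array([-0.00164384, -0.00024092, -0.00180018,  0.00061158,  0.00088173,
       -0.00076344]), 'joint_efforts': array([-1.04899147e-03, -5.82726359e+01,  2.93049645e+01,  6.99740946e+00,
        6.91365130e-03, -1.60767645e-04]), 'eef_pos': array([0.2595237 , 0.62289362, 0.40373913]), 'ee_rot': array([ 3.13991488e+00, -1.54811608e-04, -3.94887311e-01]), 'force': array([ 0.12800862, -0.73627879, -0.89328339]), 'moment': array([-0.05243236,  0.0014449 , -0.01259197]), 'width': 0.08768613136717132}
0.1593
top {'intrinsics': array([[438.30247051,   0.        , 322.26473826],
       [  0.        , 438.30247051, 238.16394829],
       [  0.        ,   0.        ,   1.        ]]), 'k1': -0.050257232872990956, 'T': array([[ 0.07376322,  0.97452304, -0.21181085,  0.29721352],
       [-0.99725314,  0.07350996, -0.00908102, -0.01159722],
       [ 0.00672054,  0.21189888,  0.97726849,  1.19127667],
       [ 0.        ,  0.        ,  0.        ,  1.        ]])}
scene {'intrinsics': array([[443.4575655 ,   0.        , 316.18690095],
       [  0.        , 443.4575655 , 238.79295813],
       [  0.        ,   0.        ,   1.        ]]), 'k1': 0.007556652205806716, 'T': array([[-0.83350572,  0.43840991, -0.33625135,  0.23538981],
       [-0.55239688, -0.64887965,  0.52327133,  0.51057122],
       [ 0.01122067,  0.62189384,  0.78302117,  0.80336045],
       [ 0.        ,  0.        ,  0.        ,  1.        ]])}
```

View pics/top0.png

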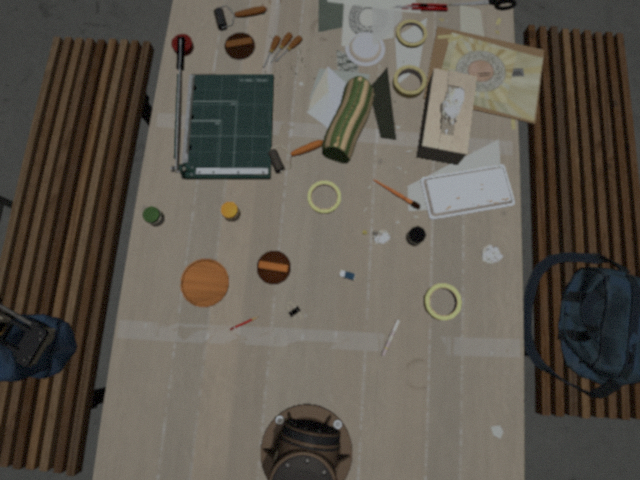

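View pics/scene0.png

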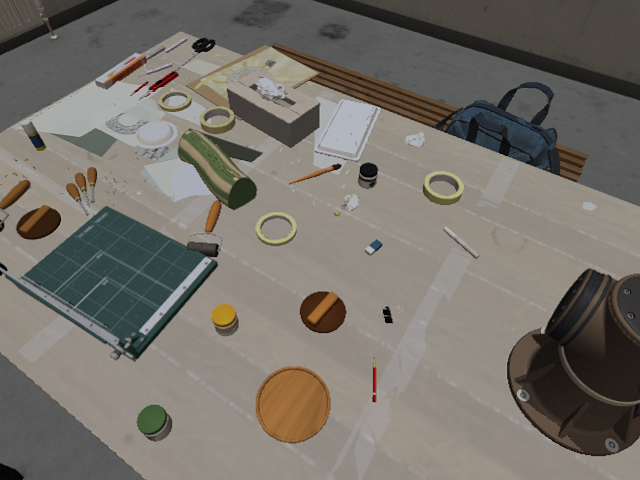

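```bash
cat > h.py <<'E'
from station import arm
import cv2,numpy as np
def ray(cam,xy):
    c=arm.calibration(cam);K=c["intrinsics"];T=c["T"]
    d=cv2.undistortPoints(np.array(xy,float).reshape(-1,1,2),K,np.array([c["k1"],0,0,0.])).reshape(-1,2)
    v=np.c_[d[:,0],-d[:,1],-np.ones(len(d))]@T[:3,:3].T
    return T[:3,3],v
def at(cam,xy,z):
    o,v=ray(cam,xy); return (o+v*((z-o[2])/v[:,2])[:,None])[:,:2]
def proj(cam,P):
    c=arm.calibration(cam);T=np.linalg.inv(c["T"]);p=np.atleast_2d(P)@T[:3,:3].T+T[:3,3]
    s=np.c_[p[:,0]/-p[:,2],-p[:,1]/-p[:,2]];s*=1+c["k1"]*(s**2).sum(1,keepdims=True)
    return s@c["intrinsics"][:2,:2].T+c["intrinsics"][:2,2]
H=dict(tray=.011,tape_wide=.024,tape_narrow=.012,eraser=.013,baren=.027,jar_left=.05,jar_right=.05)
E
python3 - <<'E'
from h import *
for n in H:
  for cam in("top","scene"):
    for d in arm.masks_of(n,cam)[:4]:
        print(n,cam,round(d["score"],2),np.round(d["xy"]),at(cam,[d["xy"]],H[n]/2).round(4),d["pixels"].sum())
    for d in arm.spot_point(n,cam)[:3]:
        print("   origin",round(d["score"],2),np.round(d["xy"],1),at(cam,[d["xy"]],0).round(4))
E
```

```text
tray top 0.69 [205. 283.] [[0.4063 0.3088]] 1901
   origin 0.76 [204.7 281.1] [[0.4117 0.3106]]
tray scene 0.65 [295. 404.] [[0.403  0.3104]] 4574
   origin 0.63 [295.3 401.4] [[0.4061 0.3044]]
tape_wide top 0.64 [453. 303.] [[ 0.4015 -0.365 ]] 676
   origin 0.95 [439.2 301.3] [[ 0.4044 -0.3299]]
tape_wide scene 0.67 [374. 248.] [[ 0.4537 -0.0678]] 151
tape_wide scene 0.63 [440. 195.] [[ 0.397  -0.3074]] 953
   origin 0.7 [444.5 193.3] [[ 0.3927 -0.3304]]
tape_narrow top 0.61 [319. 203.] [[0.6541 0.0169]] 421
   origin 0.61 [325.7 193.3] [[ 6.864e-01 -6.000e-04]]
tape_narrow scene 0.57 [274. 219.] [[ 0.6941 -0.0166]] 498
   origin 0.67 [277. 231.] [[0.6693 0.0057]]
   origin 0.4 [344.5 275.6] [[ 0.4556 -0.0688]]
   origin 0.38 [413.5 237.5] [[ 0.5765 -0.2544]]
eraser scene 0.62 [373. 246.] [[ 0.4595 -0.0758]] 177
   origin 0.71 [370.5 246.2] [[ 0.4655 -0.0778]]
baren top 0.91 [273. 269.] [[0.4571 0.1272]] 935
   origin 0.67 [274.1 271. ] [[0.4538 0.1241]]
baren scene 0.69 [324. 312.] [[0.4583 0.1316]] 1591
   origin 0.83 [321.5 312.6] [[0.465  0.1282]]
jar_left top 0.9 [227. 212.] [[0.6029 0.2661]] 318
jar_left top 0.18 [453. 295.] [[ 0.4213 -0.3608]] 662
   origin 0.73 [228.3 215.5] [[0.6006 0.2681]]
jar_left scene 0.96 [222. 317.] [[0.6151 0.2574]] 693
   origin 0.76 [226.6 325.4] [[0.6066 0.258 ]]
jar_right top 0.83 [414. 237.] [[ 0.5726 -0.2498]] 279
   origin 0.58 [414.2 237. ] [[ 0.578  -0.2563]]
jar_right scene 0.73 [368. 176.] [[ 0.5741 -0.2523]] 440
jar_right scene 0.2 [278. 239.] [[0.6416 0.0387]] 634
   origin 0.76 [364.7 182.3] [[ 0.5795 -0.2513]]
   origin 0.54 [321.8 315.6] [[0.4607 0.1336]]
```

The top picture shows the tray at (205,283), the baren at (273,267), the narrow roll at (324,197), the wide roll at (443,301), the eraser at (347,275), and the jars at (230,211) and (416,236). The scene picture agrees, with the eraser at (374,247). The network masks are off, so I'll segment by colour and match projected outlines.

```bash
cat >> h.py <<'E'
def seg(img,c,r,thr,chroma):
    x0,y0=max(0,int(c[0]-r)),max(0,int(c[1]-r)); s=img[y0:int(c[1]+r),x0:int(c[0]+r)]
    L=cv2.cvtColor(np.ascontiguousarray(s),cv2.COLOR_RGB2LAB).astype(float)
    d=L-np.median(L.reshape(-1,3),0); d[...,0]*=0 if chroma else .6
    m=(np.linalg.norm(d,axis=2)>thr).astype(np.uint8)
    n,l,st,ce=cv2.connectedComponentsWithStats(m)
    k=1+np.argmax(st[1:,4]); p=np.argwhere(l==k)[:,::-1].astype(np.float32)+[x0,y0]
    return p.astype(np.float32)
def hullc(p):
    h=cv2.convexHull(p.astype(np.float32)); M=cv2.moments(h); return np.array([M["m10"],M["m01"]])/M["m00"],M["m00"],h
def cyl(x,y,R,h,z0=0):
    a=np.linspace(0,2*np.pi,72); return np.vstack([np.c_[x+R*np.cos(a),y+R*np.sin(a),0*a+z] for z in(z0,z0+h)])
def fit(cam,p,R,h,x,y,z0=0):
    c,A,_=hullc(p)
    for _ in range(6):
        q=proj(cam,cyl(x,y,R,h,z0)); cm,Am,hm=hullc(q)
        d=at(cam,[c],h/2)-at(cam,[cm],h/2); x+=d[0,0]; y+=d[0,1]
    return x,y,A/Am,hm
E
python3 - <<'E'
from h import *
objs=dict(tray=(.067,.011,.405,.31,5,0),tape_wide=(.049,.024,.4,-.33,7,1),tape_narrow=(.0475,.012,.67,.005,7,1),baren=(.0475,.015,.457,.128,12,0),eraser=(.02,.013,.46,-.075,10,0),jar_left=(.024,.05,.605,.262,12,0),jar_right=(.024,.05,.577,-.25,12,0))
for cam in("top","scene"):
    f=cv2.imread(f"pics/{cam}0.png")[:,:,::-1].copy(); out=[]
    for n,(R,h,x,y,t,ch) in objs.items():
        c=proj(cam,[[x,y,h/2]])[0]; r=np.ptp(proj(cam,cyl(x,y,R,h)),axis=0).max()*.85
        p=seg(f,c,r,t,ch); X,Y,a,hm=fit(cam,p,R,h,x,y)
        print(cam,n,round(X,4),round(Y,4),"area",round(a,2))
        g=f.copy(); 
        cv2.polylines(g,[cv2.convexHull(p).astype(int)],True,(255,0,0)); cv2.polylines(g,[hm.astype(int)],True,(0,255,0))
        out.append(cv2.resize(g[max(0,int(c[1]-r)):int(c[1]+r),max(0,int(c[0]-r)):int(c[0]+r)],(200,200),interpolation=0))
        if n=="eraser":
            # yaw from world-projected min-area rect
            w=at(cam,p,h)*1000; print(cv2.minAreaRect(w.astype(np.float32)))
        if n=="baren":
            L=cv2.cvtColor(f,cv2.COLOR_RGB2LAB); v=np.array([L[int(b),int(a),0] for a,b in p]); th=cv2.threshold(v.reshape(-1,1),0,255,cv2.THRESH_OTSU)[0]
            w=at(cam,p[v>th],.027)*1000; e=np.linalg.eigh(np.cov(w.T))[1][:,1]; print("bar",w.mean(0),np.degrees(np.arctan2(e[1],e[0])),(v>th).sum())
    out.append(out[0]*0)
    cv2.imwrite(f"pics/m_{cam}.png",np.vstack([np.hstack(out[:4]),np.hstack(out[4:])])[:,:,::-1])
a=cv2.imread("pics/m_top.png");b=cv2.imread("pics/m_scene.png")
cv2.imwrite("pics/m.png",cv2.resize(np.vstack([a,b]),(600,600)))
E
```

```text
top tray 0.4074 0.3122 area 1.05
top tape_wide 0.4043 -0.3356 area 0.96
top tape_narrow 0.675 0.0041 area 0.98
top baren 0.4635 0.1268 area 0.95
bar [463.12748726 126.26951469] 83.78647282622948 353
top eraser 0.4577 -0.0745 area 0.59
((457.33258056640625, -73.06462860107422), (41.91160202026367, 22.104135513305664), 78.20138549804688)
top jar_left 0.6054 0.2574 area 0.88
top jar_right 0.5757 -0.2539 area 0.94
scene tray 0.4061 0.3114 area 1.02
scene tape_wide 0.4031 -0.3353 area 0.96
scene tape_narrow 0.6741 0.0034 area 0.96
scene baren 0.4631 0.1272 area 0.91
bar [462.01853048 128.42762914] 83.98951348913286 433
scene eraser 0.4572 -0.0746 area 0.59
((455.2853698730469, -69.31781005859375), (49.16265869140625, 22.046566009521484), 82.21829986572266)
scene jar_left 0.6061 0.2577 area 0.9
scene jar_right 0.575 -0.2545 area 0.91
```

View pics/m.png

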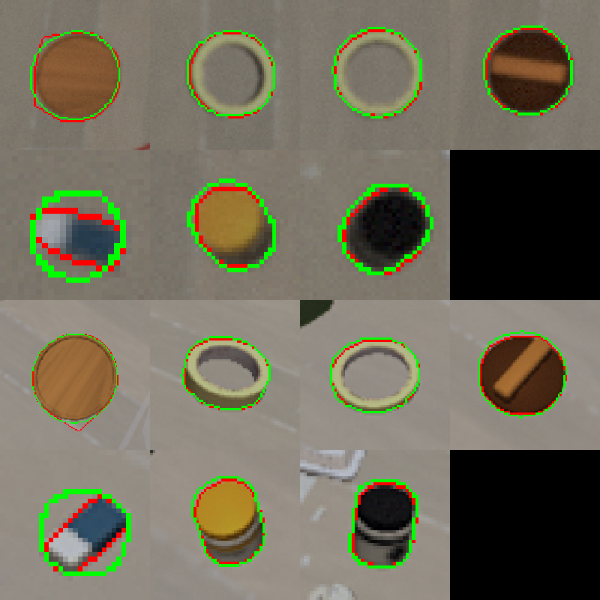

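All fits agree between cameras to about 1 mm: tray (0.406, 0.311), wide (0.4037, -0.3355), narrow (0.6745, 0.0038), baren (0.463, 0.127, bar at 84°), eraser (0.4575, -0.0745, long axis about 80°). I'll set the jaws along x (yaw -90°) for the rolls and pinch each on its near wall.

Request:
move_arm(deltas=[[24, -32, 0, 0, 0, -6.7], [24, -32, 0, 0, 0, -6.7], [24, -32, 0, 0, 0, -6.7], [24, -32, 0, 0, 0, -6.7], [24, -32, 0, 0, 0, -6.7]], claw=0, squeeze=40)

```text
t: 1.92
eef_pos: [0.3803, 0.4615, 0.4048]
ee_rot: [-3.141, 0.0, -0.985]
force: [1.0, 0.7, -0.3]
width: 0.0875
```

Request:
move_arm(deltas=[[24, -32, 0, 0, 0, -6.7], [24, -32, 0, 0, 0, -6.7], [24, -32, 0, 0, 0, -6.7], [24, -32, 0, 0, 0, -6.7], [24, -32, 0, 0, 0, -6.7]])

```text
t: 2.33
eef_pos: [0.5004, 0.3013, 0.405]
ee_rot: [-3.141, 0.0, -1.57]
force: [0.3, 0.4, 0.4]
width: 0.0878
```

Request:
move_arm(deltas=[[-7, -32, -8, 0, 0, 0], [-7, -32, -8, 0, 0, 0], [-7, -32, -8, 0, 0, 0], [-7, -32, -8, 0, 0, 0], [-7, -32, -8, 0, 0, 0]])

```text
t: 2.75
eef_pos: [0.4641, 0.1415, 0.3645]
ee_rot: [-3.141, 0.0, -1.564]
force: [0.8, -0.4, 0.4]
width: 0.0879
```

Request:
move_arm(deltas=[[-7, -32, -8, 0, 0, 0], [-7, -32, -8, 0, 0, 0], [-7, -32, -8, 0, 0, 0], [-7, -32, -8, 0, 0, 0], [-7, -32, -8, 0, 0, 0]])

```text
t: 3.17
eef_pos: [0.4289, -0.0183, 0.3247]
ee_rot: [-3.141, 0.0, -1.564]
force: [0.8, 0.4, -0.4]
width: 0.0878
```

Request:
move_arm(deltas=[[-7, -32, -8, 0, 0, 0], [-7, -32, -8, 0, 0, 0], [-7, -32, -8, 0, 0, 0], [-7, -32, -8, 0, 0, 0], [-7, -32, -8, 0, 0, 0]])

```text
t: 3.58
eef_pos: [0.3941, -0.1784, 0.2848]
ee_rot: [-3.14, -0.0, -1.564]
force: [0.2, -0.7, 0.2]
width: 0.0875
```

Request:
move_arm(deltas=[[-7, -32, -8, 0, 0, 0], [-7, -32, -8, 0, 0, 0], [-7, -32, -8, 0, 0, 0], [-7, -31, -8, 0, 0, 0], [-7, -30, -8, 0, 0, 0]])

```text
t: 4.0
eef_pos: [0.3592, -0.3357, 0.2445]
ee_rot: [-3.141, -0.0, -1.564]
force: [0.3, 0.0, 0.1]
width: 0.0876
```

Request:
move_arm(deltas=[[2, 0, -14, 0, 0, 0], [0, 0, -14, 0, 0, 0], [0, 0, -14, 0, 0, 0], [0, 0, -10, 0, 0, 0], [0, 0, -6, 0, 0, 0]])

```text
t: 4.42
eef_pos: [0.3613, -0.334, 0.1856]
ee_rot: [3.14, 0.0, -1.565]
force: [0.0, 0.2, 0.5]
width: 0.0878
```

Request:
move_arm(deltas=[[0, 0, 0, 0, 0, 0], [0, 0, 0, 0, 0, 0], [0, 0, 0, 0, 0, 0], [0, 0, 0, 0, 0, 0], [0, 0, 0, 0, 0, 0]], claw=255)

```text
t: 4.83
eef_pos: [0.3619, -0.334, 0.1873]
ee_rot: [-3.14, -0.001, -1.564]
force: [-0.4, -0.4, 0.1]
width: 0.0602
```

Request:
move_arm(deltas=[[0, 0, 0, 0, 0, 0], [0, 0, 0, 0, 0, 0], [0, 0, 0, 0, 0, 0], [0, 0, 0, 0, 0, 0], [0, 0, 0, 0, 0, 0]])

```text
t: 5.25
eef_pos: [0.3616, -0.334, 0.1867]
ee_rot: [-3.142, -0.0, -1.564]
force: [-0.1, -1.0, -0.5]
width: 0.0266
```

Request:
move_arm(deltas=[[0, 0, 0, 0, 0, 0], [0, 0, 0, 0, 0, 0], [0, 0, 0, 0, 0, 0], [0, 0, 0, 0, 0, 0], [0, 0, 0, 0, 0, 0]])

```text
t: 5.67
eef_pos: [0.3616, -0.334, 0.1866]
ee_rot: [3.142, 0.0, -1.564]
force: [-0.6, -0.7, 0.5]
width: 0.0126
```

Request:
move_arm(deltas=[[0, 0, 5, 0, 0, 0], [0, 0, 10, 0, 0, 0], [0, 0, 20, 0, 0, 0], [0, 0, 25, 0, 0, 0], [0, 0, 20, 0, 0, 0]])

```text
t: 6.08
eef_pos: [0.3616, -0.3339, 0.2682]
ee_rot: [3.141, -0.0, -1.564]
force: [1.3, -0.3, -1.2]
width: 0.0124
```

Run:
```python
from h import *
f=arm.grab_frame("scene"); c=proj("scene",[[.4,-.33,.1]])[0].astype(int)
cv2.imwrite("pics/g1.png",cv2.resize(f[max(0,c[1]-100):c[1]+100,c[0]-120:c[0]+120,::-1],(600,500)));print(c,arm.get_state()["width"])
```

```text
[451 162] 0.013025759717100743
```

View pics/g1.png

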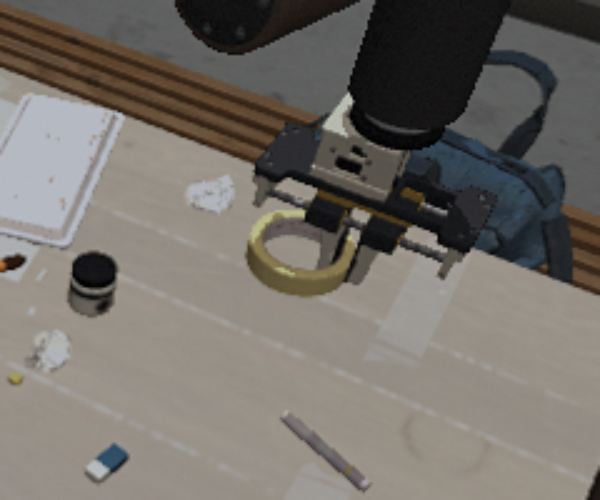

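The wide roll is held level, at about (300,255) in the crop. Carrying it to the tray.

Request:
move_arm(deltas=[[9, 32, 2, 0, 0, 0], [9, 32, 2, 0, 0, 0], [9, 32, 2, 0, 0, 0], [9, 32, 2, 0, 0, 0], [9, 32, 2, 0, 0, 0]])

```text
t: 6.55
eef_pos: [0.4065, -0.1726, 0.277]
ee_rot: [-3.141, 0.0, -1.565]
force: [0.6, 0.2, -0.4]
width: 0.0131
```

Request:
move_arm(deltas=[[9, 32, 0, 0, 0, 0], [9, 32, 0, 0, 0, 0], [9, 32, 0, 0, 0, 0], [9, 32, 0, 0, 0, 0], [9, 32, 0, 0, 0, 0]])

```text
t: 6.97
eef_pos: [0.4515, -0.0123, 0.277]
ee_rot: [-3.141, 0.0, -1.564]
force: [2.2, 0.6, -1.5]
width: 0.0127
```

Request:
move_arm(deltas=[[-9, 32, 0, 0, 0, 0], [-9, 32, 0, 0, 0, 0], [-9, 32, 0, 0, 0, 0], [-9, 32, 0, 0, 0, 0], [-9, 32, 0, 0, 0, 0]])

```text
t: 7.38
eef_pos: [0.4057, 0.1474, 0.2769]
ee_rot: [-3.141, 0.0, -1.564]
force: [0.2, 0.4, -0.6]
width: 0.0127
```

Request:
move_arm(deltas=[[-9, 33, 0, 0, 0, 0], [-9, 33, 0, 0, 0, 0], [-9, 33, 0, 0, 0, 0], [-9, 33, 0, 0, 0, 0], [-9, 33, 0, 0, 0, 0]])

```text
t: 7.8
eef_pos: [0.3607, 0.3125, 0.2769]
ee_rot: [-3.141, 0.0, -1.564]
force: [1.3, -0.3, -2.0]
width: 0.0127
```

Run:
```python
from h import *
s=arm.get_state();print(s["eef_pos"],s["ee_rot"],s["width"])
for i,cam in enumerate(("scene","top")):
  f=arm.grab_frame(cam); c=proj(cam,[[.406,.311,.05]])[0].astype(int);r=90
  g=f.copy()
  e=s["eef_pos"]; cv2.polylines(g,[hullc(proj(cam,cyl(e[0]+.0427,e[1]-.001,.049,.024,e[2]-.1856)))[2].astype(int)],True,(0,255,0))
  y0=min(max(0,c[1]-r),480-2*r)
  o=cv2.resize(g[y0:y0+2*r,c[0]-r:c[0]+r,::-1],(400,400)); out=o if i==0 else np.hstack([out,o])
cv2.imwrite("pics/g2.png",out)
```

```text
[0.36065456 0.3125081  0.27694145] [-3.14149938e+00  3.57305607e-04 -1.56381665e+00] 0.012695270487739762
```

View pics/g2.png

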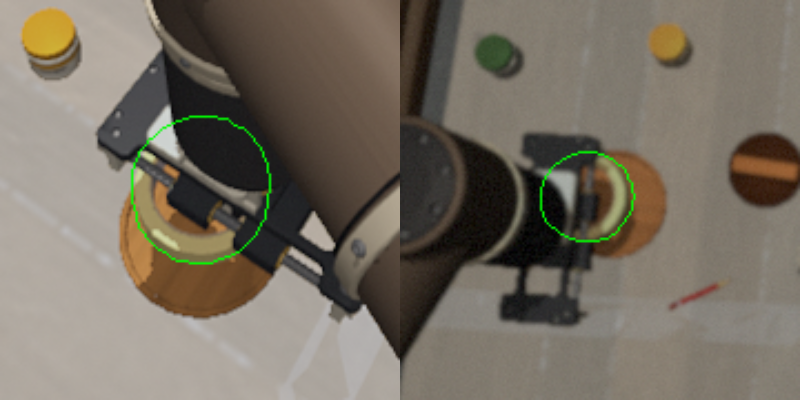

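Request:
move_arm(deltas=[[3, -1, -20, 0, 0, 0], [0, 0, -25, 0, 0, 0], [0, 0, -20, 0, 0, 0], [0, 0, -12, 0, 0, 0], [0, 0, -6, 0, 0, 0]])

```text
t: 8.32
eef_pos: [0.3643, 0.3091, 0.1921]
ee_rot: [3.14, -0.003, -1.565]
force: [-18.9, -4.8, 53.1]
width: 0.0127
```

Request:
move_arm(deltas=[[0, 0, 0, 0, 0, 0], [0, 0, 0, 0, 0, 0], [0, 0, 0, 0, 0, 0], [0, 0, 0, 0, 0, 0], [0, 0, 0, 0, 0, 0]], claw=168)

```text
t: 8.73
eef_pos: [0.3648, 0.3102, 0.1942]
ee_rot: [-3.141, 0.001, -1.564]
force: [-0.2, -1.4, 0.5]
width: 0.0295
```

Request:
move_arm(deltas=[[0, 0, 10, 0, 0, 0], [0, 0, 15, 0, 0, 0], [0, 0, 20, 0, 0, 0], [0, 0, 20, 0, 0, 0], [0, 0, 15, 0, 0, 0]])

```text
t: 9.15
eef_pos: [0.3648, 0.3101, 0.2755]
ee_rot: [-3.141, 0.001, -1.564]
force: [0.4, -0.4, -0.7]
width: 0.0299
```

Request:
move_arm(deltas=[[18, -20.5, 0, 0, 0, 0], [18, -20.5, 0, 0, 0, 0], [18, -20.5, 0, 0, 0, 0], [18, -20.5, 0, 0, 0, 0], [18, -20.5, 0, 0, 0, 0]], claw=0)

```text
t: 9.57
eef_pos: [0.4553, 0.2065, 0.2742]
ee_rot: [-3.141, 0.001, -1.564]
force: [1.0, 0.7, 0.7]
width: 0.0575
```

Request:
move_arm(deltas=[[18, -20.5, 0, 0, 0, 0], [18, -20.5, 0, 0, 0, 0], [18, -20.5, 0, 0, 0, 0], [18, -20.5, 0, 0, 0, 0], [18, -20.5, 0, 0, 0, 0]])

```text
t: 9.98
eef_pos: [0.5454, 0.1038, 0.2741]
ee_rot: [-3.141, 0.0, -1.564]
force: [0.2, 1.2, -0.7]
width: 0.0862
```

Request:
move_arm(deltas=[[18, -20.5, -5, 0, 0, 0], [18, -20.5, -5, 0, 0, 0], [18, -20.5, -5, 0, 0, 0], [18, -20.5, -5, 0, 0, 0], [18, -20.5, -5, 0, 0, 0]])

```text
t: 10.4
eef_pos: [0.6354, 0.0013, 0.2487]
ee_rot: [-3.141, 0.0, -1.564]
force: [0.1, -0.1, -0.3]
width: 0.0874
```

```bash
cat >> h.py <<'E'
def ringfit(cam,f,R,h,z0,x,y,hole=.0365):
    # cream pixels against tray wood
    c=proj(cam,[[x,y,z0+h]])[0]; r=np.ptp(proj(cam,cyl(x,y,R,h,z0)),axis=0).max()*.75
    X0,Y0=(c-r).astype(int); s=np.ascontiguousarray(f[Y0:Y0+int(2*r),X0:X0+int(2*r)])
    L=cv2.cvtColor(s,cv2.COLOR_RGB2LAB).astype(float)
    # top-face template: maximise correlation of brightness & -redness
    v=L[...,0]-2*L[...,1]; v=cv2.GaussianBlur(v,(0,0),.7)
    best=None
    for dx in np.arange(-.012,.0121,.001):
      for dy in np.arange(-.012,.0121,.001):
        o=np.zeros(v.shape,np.uint8);a=np.linspace(0,2*np.pi,72)
        for rad,val in((R,1),(hole,0)):
            q=proj(cam,np.c_[x+dx+rad*np.cos(a),y+dy+rad*np.sin(a),0*a+z0+h])-[X0,Y0]
            cv2.fillPoly(o,[np.round(q*16).astype(int)],val,shift=4)
        sc=v[o>0].mean()-v[o==0].mean()
        if best is None or sc>best[0]: best=(sc,x+dx,y+dy,o)
    e=cv2.findContours(best[3],1,2)[0]; g=s.copy(); cv2.drawContours(g,e,-1,(0,255,0),1)
    return best[1],best[2],best[0],np.hstack([s,g])
E
python3 - <<'E'
from h import *
out=[]
for cam in("scene","top"):
  f=arm.grab_frame(cam); x,y,sc,g=ringfit(cam,f,.049,.024,.006,.406,.311); print(cam,x,y,sc)
  out.append(cv2.resize(g[:,:,::-1],(800,300)))
cv2.imwrite("pics/w.png",cv2.resize(np.vstack(out),(800,600)))
E
```

```text
scene 0.406 0.307 44.53070592429536
top 0.41800000000000004 0.3 -13.687440788884942
```

View pics/w.png

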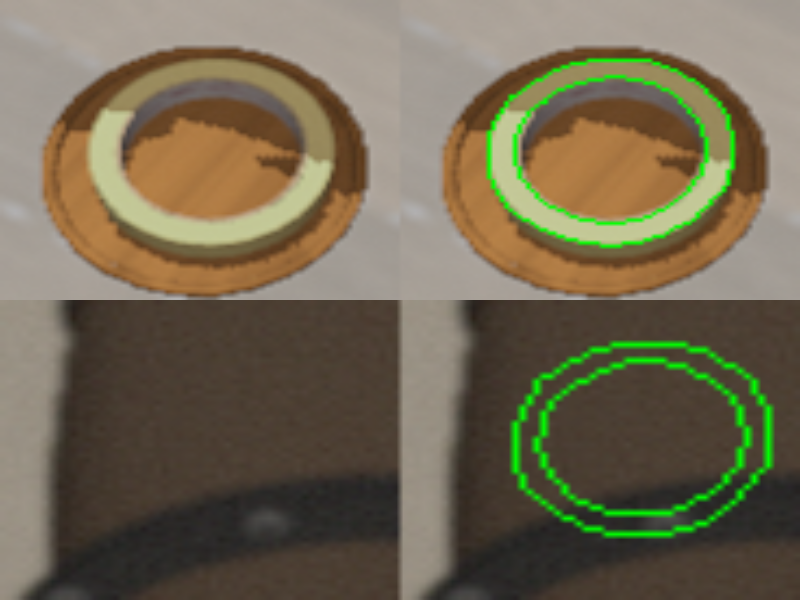

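The wide roll lies flat in the tray at about (0.406, 0.307); the arm hides it from the top camera. Now the narrow roll.

Request:
move_arm(deltas=[[-2, 2, -16, 0, 0, 0], [0, 0, -16, 0, 0, 0], [0, 0, -16, 0, 0, 0], [0, 0, -12, 0, 0, 0], [0, 0, -7.5, 0, 0, 0]])

```text
t: 10.92
eef_pos: [0.6321, 0.0047, 0.1799]
ee_rot: [3.14, -0.0, -1.564]
force: [-0.3, 0.3, 0.3]
width: 0.0876
```

Request:
move_arm(deltas=[[0, 0, 0, 0, 0, 0], [0, 0, 0, 0, 0, 0], [0, 0, 0, 0, 0, 0], [0, 0, 0, 0, 0, 0], [0, 0, 0, 0, 0, 0]], claw=255)

```text
t: 11.33
eef_pos: [0.6329, 0.0047, 0.182]
ee_rot: [-3.14, 0.0, -1.564]
force: [0.3, 0.9, 0.4]
width: 0.0599
```

Request:
move_arm(deltas=[[0, 0, 0, 0, 0, 0], [0, 0, 0, 0, 0, 0], [0, 0, 0, 0, 0, 0], [0, 0, 0, 0, 0, 0], [0, 0, 0, 0, 0, 0]])

```text
t: 11.75
eef_pos: [0.6326, 0.0045, 0.1812]
ee_rot: [-3.142, 0.0, -1.564]
force: [0.2, 0.2, 0.0]
width: 0.0264
```

Request:
move_arm(deltas=[[0, 0, 0, 0, 0, 0], [0, 0, 0, 0, 0, 0], [0, 0, 0, 0, 0, 0], [0, 0, 0, 0, 0, 0], [0, 0, 0, 0, 0, 0]])

```text
t: 12.17
eef_pos: [0.6326, 0.0045, 0.1811]
ee_rot: [3.142, -0.0, -1.564]
force: [0.5, 1.0, -0.7]
width: 0.0106
```

Request:
move_arm(deltas=[[0, 0, 4, 0, 0, 0], [0, 0, 8, 0, 0, 0], [0, 0, 20, 0, 0, 0], [0, 0, 25, 0, 0, 0], [0, 0, 25, 0, 0, 0]])

```text
t: 12.58
eef_pos: [0.6324, 0.0045, 0.2643]
ee_rot: [3.141, -0.0, -1.564]
force: [0.3, 0.4, 0.1]
width: 0.0108
```

Request:
move_arm(deltas=[[-18, 20, 0, 0, 0, 0], [-18, 20, 0, 0, 0, 0], [-18, 20, 0, 0, 0, 0], [-18, 20, 0, 0, 0, 0], [-18, 20, 0, 0, 0, 0]])

```text
t: 13.0
eef_pos: [0.5417, 0.1052, 0.2641]
ee_rot: [-3.141, 0.0, -1.564]
force: [-0.0, 1.0, 0.2]
width: 0.0107
```

Request:
move_arm(deltas=[[-18, 20, 0, 0, 0, 0], [-18, 20, 0, 0, 0, 0], [-18, 20, 0, 0, 0, 0], [-18, 20, 0, 0, 0, 0], [-18, 20, 0, 0, 0, 0]])

```text
t: 13.42
eef_pos: [0.4517, 0.2054, 0.264]
ee_rot: [-3.141, 0.001, -1.564]
force: [-0.1, 0.2, -0.7]
width: 0.0103
```

Request:
move_arm(deltas=[[-18, 20, 0, 0, 0, 0], [-18, 20, 0, 0, 0, 0], [-18, 20, 0, 0, 0, 0], [-18, 20, 0, 0, 0, 0], [-16, 23, 0, 0, 0, 0]])

```text
t: 13.83
eef_pos: [0.3634, 0.308, 0.264]
ee_rot: [-3.141, 0.001, -1.564]
force: [0.5, 0.1, -1.3]
width: 0.0104
```

Request:
move_arm(deltas=[[0, 0, -15, 0, 0, 0], [0, 0, -15, 0, 0, 0], [0, 0, -10, 0, 0, 0], [0, 0, 0, 0, 0, 0], [0, 0, 0, 0, 0, 0]])

```text
t: 14.25
eef_pos: [0.3646, 0.3076, 0.2235]
ee_rot: [3.142, -0.001, -1.564]
force: [0.5, -0.3, -0.5]
width: 0.0107
```

Run:
```python
from h import *
s=arm.get_state();print(s["eef_pos"],s["ee_rot"],s["width"])
for i,cam in enumerate(("scene","top")):
  f=arm.grab_frame(cam); c=proj(cam,[[.406,.311,.05]])[0].astype(int);r=60
  g=f.copy()
  e=s["eef_pos"]; cv2.polylines(g,[hullc(proj(cam,cyl(e[0]+.0421,e[1]-.0005,.0475,.012,e[2]-.1811)))[2].astype(int)],True,(0,255,0))
  y0=min(max(0,c[1]-r),480-2*r)
  o=cv2.resize(g[y0:y0+2*r,c[0]-r:c[0]+r,::-1],(400,400)); out=o if i==0 else np.hstack([out,o])
cv2.imwrite("pics/g3.png",out)
```

```text
[0.36463696 0.30759133 0.22351928] [ 3.14152835e+00 -5.08474753e-04 -1.56382693e+00] 0.010731676090981622
```

View pics/g3.png

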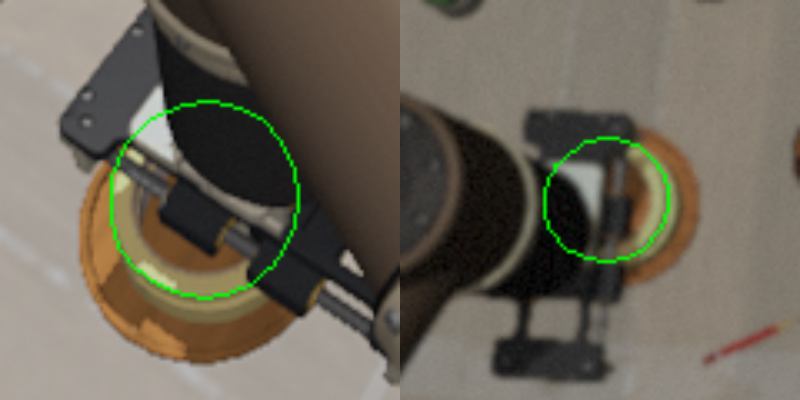

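Request:
move_arm(deltas=[[-0.5, 0, -4, 0, 0, 0], [0, 0, -3, 0, 0, 0], [0, 0, -2, 0, 0, 0], [0, 0, -1.5, 0, 0, 0], [0, 0, -1, 0, 0, 0]])

```text
t: 14.77
eef_pos: [0.3641, 0.3074, 0.2115]
ee_rot: [3.141, -0.0, -1.564]
force: [-0.9, 0.6, 1.8]
width: 0.0107
```

Request:
move_arm(deltas=[[0, 0, 0, 0, 0, 0], [0, 0, 0, 0, 0, 0], [0, 0, 0, 0, 0, 0], [0, 0, 0, 0, 0, 0], [0, 0, 0, 0, 0, 0]], claw=185)

```text
t: 15.18
eef_pos: [0.3641, 0.3076, 0.2117]
ee_rot: [-3.142, 0.0, -1.564]
force: [0.1, -0.0, -0.0]
width: 0.0238
```

Request:
move_arm(deltas=[[0, 0, 10, 0, 0, 0], [0, 0, 15, 0, 0, 0], [0, 0, 20, 0, 0, 0], [0, 0, 20, 0, 0, 0], [0, 0, 15, 0, 0, 0]])

```text
t: 15.6
eef_pos: [0.3642, 0.3077, 0.2932]
ee_rot: [-3.141, 0.001, -1.564]
force: [-0.1, 0.3, 0.7]
width: 0.0241
```

Request:
move_arm(deltas=[[6.2, -25.5, 0, 0, 0, -1], [6.2, -25.5, 0, 0, 0, -1], [6.2, -25.5, 0, 0, 0, -1], [6.2, -25.5, 0, 0, 0, -1], [6.2, -25.5, 0, 0, 0, -1]], claw=110)

```text
t: 16.02
eef_pos: [0.3951, 0.1788, 0.2918]
ee_rot: [-3.141, 0.0, -1.652]
force: [0.3, -0.1, 0.6]
width: 0.0485
```

Request:
move_arm(deltas=[[6.2, -25.5, 0, 0, 0, -1], [6.2, -25.5, 0, 0, 0, -1], [6.2, -25.5, 0, 0, 0, -1], [6.2, -25.5, 0, 0, 0, -1], [6.2, -25.5, 0, 0, 0, -1]])

```text
t: 16.43
eef_pos: [0.4261, 0.0513, 0.2919]
ee_rot: [-3.141, 0.0, -1.739]
force: [0.9, 0.4, 0.3]
width: 0.0501
```

Request:
move_arm(deltas=[[6.2, -25.5, -10, 0, 0, -1], [6.2, -25.5, -10, 0, 0, 0], [6.2, -25.5, -10, 0, 0, 0], [6.2, -25.5, -10, 0, 0, 0], [6.2, -25.5, -10, 0, 0, 0]])

```text
t: 16.85
eef_pos: [0.4572, -0.0763, 0.2414]
ee_rot: [-3.141, 0.0, -1.756]
force: [0.4, 0.1, 1.0]
width: 0.0502
```

Run:
```python
from h import *
s=arm.get_state();print(s["eef_pos"],np.degrees(s["ee_rot"]),s["width"])
out=[]
for cam in("scene","top"):
  f=arm.grab_frame(cam); cv2.imwrite(f"pics/{cam}1.png",f[:,:,::-1])
  try:
    x,y,sc,g=ringfit(cam,f,.0475,.012,.03,.406,.307); print(cam,x,y,sc); out.append(cv2.resize(g[:,:,::-1],(600,300)))
  except Exception as ex: print(ex)
cv2.imwrite("pics/n.png",np.vstack(out))
# eraser from first images: box fit by IoU
from scipy.optimize import minimize
def box(x,y,a):
    c,s=np.cos(a),np.sin(a); P=[]
    for z in(0,.013):
        for u,v in((1,1),(1,-1),(-1,-1),(-1,1)):
            U,V=u*.0215,v*.0095; P.append([x+c*U-s*V,y+s*U+c*V,z])
    return np.array(P)
for cam in("top","scene"):
    f=cv2.imread(f"pics/{cam}0.png")[:,:,::-1]; c=proj(cam,[[.4575,-.0745,.006]])[0]
    p=seg(f,c,22 if cam=="top" else 30,10,0); m=np.zeros((480,640),np.uint8); m[p[:,1].astype(int),p[:,0].astype(int)]=255
    m=cv2.fillConvexPoly(m,cv2.convexHull(p).astype(int),255)
    def cost(v):
        o=np.zeros((480,640),np.uint8); h=cv2.convexHull(proj(cam,box(v[0]/1e3,v[1]/1e3,np.radians(v[2]))).astype(np.float32))
        cv2.fillConvexPoly(o,np.round(h*16).astype(int),255,lineType=cv2.LINE_AA,shift=4); return np.abs(o.astype(float)-m).sum()/255
    r=min((minimize(cost,[457.5,-74.5,a0],method="Nelder-Mead",options=dict(initial_simplex=[[457.5,-74.5,a0],[460,-74.5,a0],[457.5,-71,a0],[457.5,-74.5,a0+6]])) for a0 in(72,78,84)),key=lambda r:r.fun)
    print(cam,r.x,r.fun,len(p))
```

```text
[ 0.45721348 -0.07628124  0.24135187] [-1.79975210e+02  1.17281434e-02 -1.00612411e+02] 0.050214465611844374
scene 0.405 0.308 70.66401962763382
top 0.406 0.309 58.40097517802235
top [458.41654505 -73.42669247  73.09267243] 30.819607843137256 113
scene [456.48663159 -74.24859392  85.96770548] 44.11764705882353 163
```

View pics/n.png

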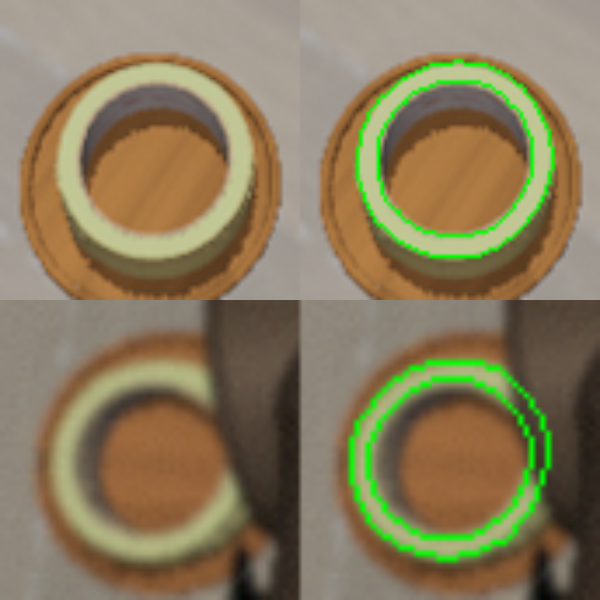

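The narrow roll sits square on the wide one, both centred near (0.4055, 0.308). Picking the eraser.

Request:
move_arm(deltas=[[0, 2, -14, 0, 0, 0], [0, 0, -14, 0, 0, 0], [0, 0, -14, 0, 0, 0], [0, 0, -11, 0, 0, 0], [0, 0, -6, 0, 0, 0]], squeeze=20)

```text
t: 17.37
eef_pos: [0.4568, -0.0727, 0.1818]
ee_rot: [3.14, -0.0, -1.756]
force: [0.3, 0.4, -0.3]
width: 0.0502
```

Request:
move_arm(deltas=[[0, 0, 0, 0, 0, 0], [0, 0, 0, 0, 0, 0], [0, 0, 0, 0, 0, 0], [0, 0, 0, 0, 0, 0], [0, 0, 0, 0, 0, 0]], claw=255)

```text
t: 17.78
eef_pos: [0.4574, -0.0728, 0.1833]
ee_rot: [-3.14, 0.001, -1.756]
force: [0.1, 0.1, -0.7]
width: 0.0225
```

Request:
move_arm(deltas=[[0, 0, 0, 0, 0, 0], [0, 0, 0, 0, 0, 0], [0, 0, 0, 0, 0, 0], [0, 0, 0, 0, 0, 0], [0, 0, 0, 0, 0, 0]])

```text
t: 18.2
eef_pos: [0.4573, -0.0729, 0.1832]
ee_rot: [-3.141, 0.0, -1.756]
force: [-2.3, 1.4, 7.2]
width: 0.0178
```

Request:
move_arm(deltas=[[0, 0, 5, 0, 0, 0], [0, 0, 15, 0, 0, 0], [0, 0, 25, 0, 0, 0], [0, 0, 30, 0, 0, 0], [0, 0, 30, 0, 0, 0]])

```text
t: 18.62
eef_pos: [0.4566, -0.0731, 0.2888]
ee_rot: [3.14, -0.001, -1.756]
force: [1.4, 0.1, -0.3]
width: 0.0178
```

Request:
move_arm(deltas=[[-3.4, 25.4, 0, 0, 0, 0], [-3.4, 25.4, 0, 0, 0, 0], [-3.4, 25.4, 0, 0, 0, 0], [-3.4, 25.4, 0, 0, 0, 0], [-3.4, 25.4, 0, 0, 0, 0]])

```text
t: 19.03
eef_pos: [0.4396, 0.0549, 0.2881]
ee_rot: [-3.141, 0.0, -1.757]
force: [0.1, 0.5, -0.3]
width: 0.0175
```

Request:
move_arm(deltas=[[-3.4, 25.4, 0, 0, 0, 0], [-3.4, 25.4, 0, 0, 0, 0], [-3.4, 25.4, 0, 0, 0, 0], [-3.4, 25.4, 0, 0, 0, 0], [-3.4, 25.4, 0, 0, 0, 0]])

```text
t: 19.45
eef_pos: [0.4226, 0.1821, 0.288]
ee_rot: [-3.142, 0.0, -1.756]
force: [0.1, -0.4, 0.3]
width: 0.0176
```

Request:
move_arm(deltas=[[-3.4, 25.4, 0, 0, 0, 0], [-3.4, 25.4, 0, 0, 0, 0], [-3.4, 25.4, 0, 0, 0, 0], [-3.4, 25.4, 0, 0, 0, 0], [-3.4, 25.4, 0, 0, 0, 0]])

```text
t: 19.87
eef_pos: [0.4057, 0.3091, 0.2879]
ee_rot: [3.142, -0.0, -1.756]
force: [0.3, -0.2, -0.1]
width: 0.0175
```

Request:
move_arm(deltas=[[0, 0, -15, 0, 0, 0], [0, 0, -15, 0, 0, 0], [0, 0, -10, 0, 0, 0], [0, 0, 0, 0, 0, 0], [0, 0, 0, 0, 0, 0]])

```text
t: 20.28
eef_pos: [0.4061, 0.3077, 0.2475]
ee_rot: [3.141, -0.001, -1.756]
force: [-0.5, 0.5, 0.6]
width: 0.0178
```

Run:
```python
from h import *
s=arm.get_state();print(s["eef_pos"],s["ee_rot"],s["width"])
for i,cam in enumerate(("scene","top")):
  f=arm.grab_frame(cam); c=proj(cam,[[.406,.311,.05]])[0].astype(int);r=60
  y0=min(max(0,c[1]-r),480-2*r)
  o=cv2.resize(f[y0:y0+2*r,c[0]-r:c[0]+r,::-1],(400,400)); out=o if i==0 else np.hstack([out,o])
cv2.imwrite("pics/g4.png",out)
```

```text
[0.40612793 0.30769262 0.2474579 ] [ 3.14117450e+00 -1.44882275e-03 -1.75637255e+00] 0.017844017434441146
```

View pics/g4.png

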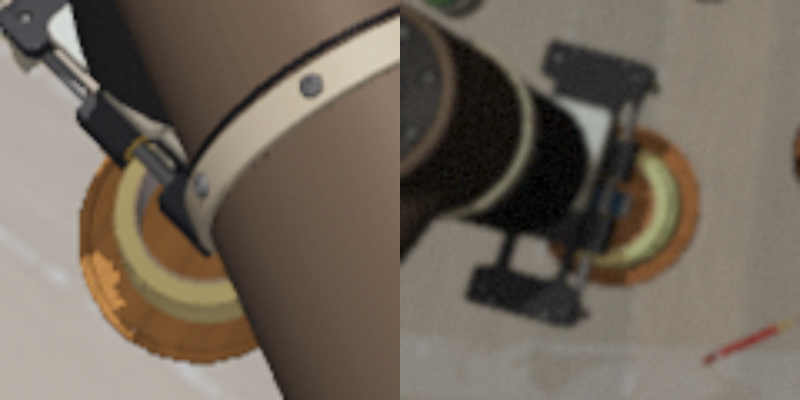

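The eraser hangs over the middle of the hollow (right half, near (618,203)), with the rolls still in place. Lowering in small steps and watching the force.

Request:
move_arm(deltas=[[-0.5, 0.5, -6, 0, 0, 0], [0, 0, -6, 0, 0, 0], [0, 0, -6, 0, 0, 0], [0, 0, -6, 0, 0, 0], [0, 0, -3, 0, 0, 0]])

```text
t: 20.8
eef_pos: [0.4054, 0.3082, 0.2196]
ee_rot: [3.141, -0.001, -1.756]
force: [-0.4, -0.3, 0.6]
width: 0.0176
```

Request:
move_arm(deltas=[[0, 0, -3, 0, 0, 0], [0, 0, -3, 0, 0, 0], [0, 0, -3, 0, 0, 0], [0, 0, -2, 0, 0, 0], [0, 0, -2, 0, 0, 0]])

```text
t: 21.22
eef_pos: [0.4056, 0.3086, 0.2075]
ee_rot: [-3.142, -0.0, -1.756]
force: [0.1, 1.1, -0.0]
width: 0.0175
```

No contact. On down to about 3 mm above the floor.

Request:
move_arm(deltas=[[0, 0, -3, 0, 0, 0], [0, 0, -3, 0, 0, 0], [0, 0, -3, 0, 0, 0], [0, 0, -3, 0, 0, 0], [0, 0, -2, 0, 0, 0]])

```text
t: 21.63
eef_pos: [0.4056, 0.3085, 0.1932]
ee_rot: [3.141, -0.0, -1.756]
force: [-0.1, -0.4, -0.9]
width: 0.0177
```

Request:
move_arm(deltas=[[0, 0, 0, 0, 0, 0], [0, 0, 0, 0, 0, 0], [0, 0, 0, 0, 0, 0], [0, 0, 0, 0, 0, 0], [0, 0, 0, 0, 0, 0]], claw=190)

```text
t: 22.05
eef_pos: [0.4057, 0.3086, 0.1938]
ee_rot: [-3.141, 0.0, -1.756]
force: [-0.0, -0.2, -0.2]
width: 0.0224
```

Request:
move_arm(deltas=[[0, 0, 5, 0, 0, 0], [0, 0, 15, 0, 0, 0], [0, 0, 25, 0, 0, 0], [0, 0, 30, 0, 0, 0], [0, 0, 25, 0, 0, 0]])

```text
t: 22.47
eef_pos: [0.4056, 0.3085, 0.2957]
ee_rot: [-3.141, 0.0, -1.756]
force: [0.3, 0.7, 0.1]
width: 0.0223
```

Request:
move_arm(deltas=[[11.5, -36, 0, 0, 0, 0.9], [11.5, -36, 0, 0, 0, 0.9], [11.5, -36, 0, 0, 0, 0.9], [11.5, -36, 0, 0, 0, 0.9], [11.5, -36, 0, 0, 0, 0.9]], claw=110)

```text
t: 22.88
eef_pos: [0.4631, 0.1269, 0.2945]
ee_rot: [-3.141, 0.001, -1.676]
force: [1.1, 0.0, 0.4]
width: 0.0475
```

Request:
move_arm(deltas=[[0, 0, -10, 0, 0, 0], [0, 0, -15, 0, 0, 0], [0, 0, -10, 0, 0, 0], [0, 0, 0, 0, 0, 0], [0, 0, 0, 0, 0, 0]])

```text
t: 23.3
eef_pos: [0.4631, 0.1284, 0.2588]
ee_rot: [3.141, -0.001, -1.678]
force: [0.1, -0.1, 0.7]
width: 0.0498
```

Run:
```python
from h import *
s=arm.get_state();print(s["eef_pos"],np.degrees(s["ee_rot"]),s["width"])
for i,cam in enumerate(("scene","top")):
  f=arm.grab_frame(cam); cv2.imwrite(f"pics/{cam}2.png",f[:,:,::-1]); c=proj(cam,[[.43,.24,.05]])[0].astype(int);r=80
  y0=min(max(0,c[1]-r),480-2*r)
  o=cv2.resize(f[y0:y0+2*r,c[0]-r:c[0]+r,::-1],(400,400)); out=o if i==0 else np.hstack([out,o])
cv2.imwrite("pics/g5.png",out)
```

```text
[0.46308191 0.12840309 0.25881646] [ 1.79970171e+02 -3.86387610e-02 -9.61233642e+01] 0.04975922873801769
```

View pics/g5.png

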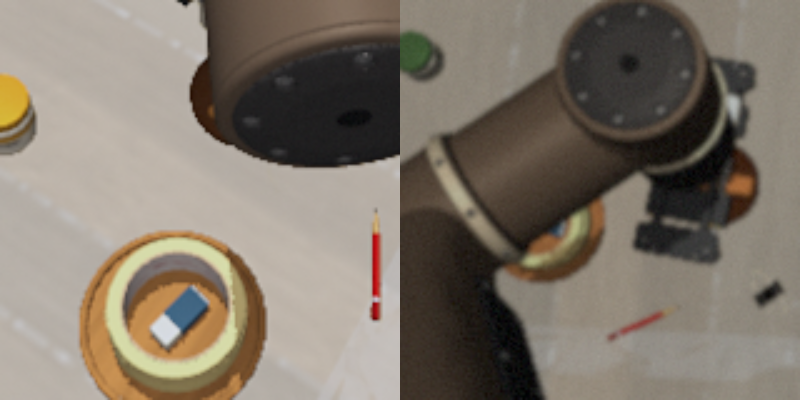

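The eraser lies flat in the hollow (left half, near (180,315)) and the rolls are still concentric. Now the baren.

Request:
move_arm(deltas=[[0, -1, -16, 0, 0, 0], [0, 0, -16, 0, 0, 0], [0, 0, -14, 0, 0, 0], [0, 0, -11, 0, 0, 0], [0, 0, -6, 0, 0, 0]], squeeze=40)

```text
t: 23.82
eef_pos: [0.4631, 0.1278, 0.1953]
ee_rot: [3.141, -0.0, -1.677]
force: [-0.1, -0.2, -0.2]
width: 0.0501
```

Request:
move_arm(deltas=[[0, 0, 0, 0, 0, 0], [0, 0, 0, 0, 0, 0], [0, 0, 0, 0, 0, 0], [0, 0, 0, 0, 0, 0], [0, 0, 0, 0, 0, 0]], claw=255)

```text
t: 24.23
eef_pos: [0.4634, 0.1277, 0.1964]
ee_rot: [-3.141, 0.001, -1.677]
force: [-0.1, -0.9, 1.2]
width: 0.022
```

Request:
move_arm(deltas=[[0, 0, 0, 0, 0, 0], [0, 0, 0, 0, 0, 0], [0, 0, 0, 0, 0, 0], [0, 0, 0, 0, 0, 0], [0, 0, 0, 0, 0, 0]])

```text
t: 24.65
eef_pos: [0.4634, 0.1278, 0.1964]
ee_rot: [-3.141, 0.001, -1.677]
force: [-1.8, 1.0, 7.1]
width: 0.0211
```

Request:
move_arm(deltas=[[0, 0, 5, 0, 0, 0], [0, 0, 15, 0, 0, 0], [0, 0, 25, 0, 0, 0], [0, 0, 30, 0, 0, 0], [0, 0, 25, 0, 0, 0]])

```text
t: 25.07
eef_pos: [0.4629, 0.1273, 0.2974]
ee_rot: [3.141, -0.0, -1.678]
force: [0.5, 0.4, -1.6]
width: 0.0213
```

Run:
```python
from h import *
f=cv2.imread("pics/scene2.png")[:,:,::-1].copy(); print(ringfit("scene",f,.0475,.012,.03,.406,.308)[:3])
```

```text
(np.float64(0.405), np.float64(0.309), np.float64(66.40181288632598))
```

Request:
move_arm(deltas=[[-11.5, 36.3, 0, 0, 0, 0], [-11.5, 36.3, 0, 0, 0, 0], [-11.5, 36.3, 0, 0, 0, 0], [-11.5, 36.3, 0, 0, 0, 0], [-11.5, 36.3, 0, 0, 0, 0]])

```text
t: 25.48
eef_pos: [0.4047, 0.3103, 0.2962]
ee_rot: [-3.142, 0.0, -1.678]
force: [1.1, 0.6, -1.1]
width: 0.0215
```

Request:
move_arm(deltas=[[0, 0, -15, 0, 0, 0], [0, 0, -15, 0, 0, 0], [0, 0, -10, 0, 0, 0], [0, 0, -8, 0, 0, 0], [0, 0, 0, 0, 0, 0]])

```text
t: 25.9
eef_pos: [0.4054, 0.3082, 0.2462]
ee_rot: [3.14, -0.003, -1.678]
force: [-0.0, -0.1, -0.7]
width: 0.0215
```

Run:
```python
from h import *
s=arm.get_state();print(s["eef_pos"],s["ee_rot"],s["width"])
for i,cam in enumerate(("scene","top")):
  f=arm.grab_frame(cam); c=proj(cam,[[.406,.311,.05]])[0].astype(int);r=60
  g=f.copy(); e=s["eef_pos"]; cv2.polylines(g,[hullc(proj(cam,cyl(e[0],e[1]-.0008,.0475,.015,e[2]-.1964)))[2].astype(int)],True,(0,255,0))
  y0=min(max(0,c[1]-r),480-2*r)
  o=cv2.resize(g[y0:y0+2*r,c[0]-r:c[0]+r,::-1],(400,400)); out=o if i==0 else np.hstack([out,o])
cv2.imwrite("pics/g6.png",out)
```

```text
[0.40536579 0.30821455 0.24617982] [ 3.14013005e+00 -2.55842276e-03 -1.67844263e+00] 0.021476257770513454
```

View pics/g6.png

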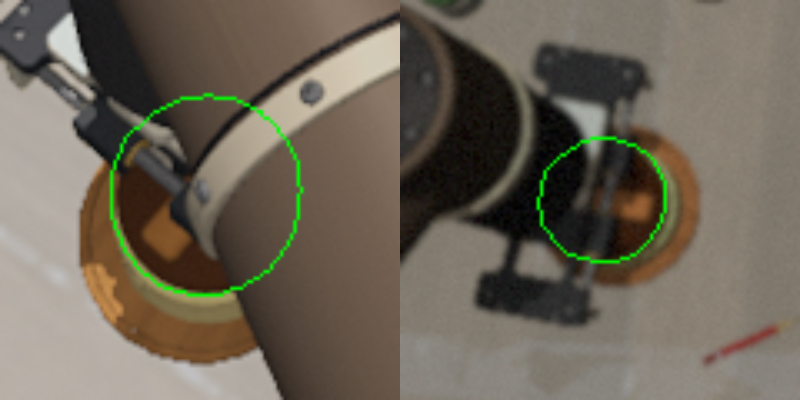

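Request:
move_arm(deltas=[[0, 0.8, -3, 0, 0, 0], [0, 0, -2, 0, 0, 0], [0, 0, -1, 0, 0, 0], [0, 0, -1, 0, 0, 0], [0, 0, 0, 0, 0, 0]])

```text
t: 26.42
eef_pos: [0.4056, 0.3098, 0.2407]
ee_rot: [-3.142, 0.0, -1.678]
force: [0.6, -0.4, -0.4]
width: 0.0214
```

Request:
move_arm(deltas=[[0, 0, 0, 0, 0, 0], [0, 0, 0, 0, 0, 0], [0, 0, 0, 0, 0, 0], [0, 0, 0, 0, 0, 0], [0, 0, 0, 0, 0, 0]])

```text
t: 26.83
eef_pos: [0.4056, 0.3099, 0.2407]
ee_rot: [-3.142, -0.0, -1.678]
force: [0.3, -0.2, -1.2]
width: 0.0215
```

Still 2 mm above; lower to contact, then release.

Request:
move_arm(deltas=[[0, -0.5, -0.7, 0, 0, 0], [0, 0, -0.7, 0, 0, 0], [0, 0, -0.6, 0, 0, 0], [0, 0, 0, 0, 0, 0], [0, 0, 0, 0, 0, 0]])

```text
t: 27.25
eef_pos: [0.4056, 0.3094, 0.2392]
ee_rot: [-3.141, 0.0, -1.677]
force: [-1.7, -1.3, 5.9]
width: 0.0214
```

Request:
move_arm(deltas=[[0, 0, 0, 0, 0, 0], [0, 0, 0, 0, 0, 0], [0, 0, 0, 0, 0, 0], [0, 0, 0, 0, 0, 0], [0, 0, 0, 0, 0, 0]], claw=120)

```text
t: 27.67
eef_pos: [0.4056, 0.3093, 0.2385]
ee_rot: [3.142, -0.0, -1.678]
force: [-0.3, -0.5, 0.4]
width: 0.0453
```

Request:
move_arm(deltas=[[0, 0, 8, 0, 0, 0], [0, 0, 15, 0, 0, 0], [0, 0, 25, 0, 0, 0], [0, 0, 30, 0, 0, 0], [0, 0, 30, 0, 0, 0]])

```text
t: 28.08
eef_pos: [0.4055, 0.309, 0.3481]
ee_rot: [3.141, -0.001, -1.678]
force: [1.0, 0.6, -0.4]
width: 0.0461
```

Request:
move_arm(deltas=[[20, -34, 0, 0, 0, 0], [20, -34, 0, 0, 0, 0], [20, -34, 0, 0, 0, 0], [20, -34, 0, 0, 0, 0], [20, -34, 0, 0, 0, 0]])

```text
t: 28.5
eef_pos: [0.5061, 0.1377, 0.3477]
ee_rot: [-3.141, 0.001, -1.677]
force: [0.6, 1.8, -0.6]
width: 0.0461
```

Request:
move_arm(deltas=[[5, -38, 0, 0, 0, 0], [5, -38, 0, 0, 0, 0], [5, -38, 0, 0, 0, 0], [5, -38, 0, 0, 0, 0], [5, -38, 0, 0, 0, 0]])

```text
t: 28.92
eef_pos: [0.5304, -0.0526, 0.3475]
ee_rot: [-3.141, 0.0, -1.677]
force: [1.0, -0.2, 0.2]
width: 0.0462
```

Run:
```python
from h import *
s=arm.get_state();print(s["eef_pos"],s["t"],s["width"])
for i,cam in enumerate(("scene","top")):
  f=arm.grab_frame(cam); c=proj(cam,[[.41,.3,.05]])[0].astype(int);r=60
  cv2.imwrite(f"pics/{cam}3.png",f[:,:,::-1])
  g=f.copy()
  for R,h,z in((.0475,.015,.042),(.049,.024,.006)): cv2.polylines(g,[hullc(proj(cam,cyl(.4055,.309,R,h,z)))[2].astype(int)],True,(0,255,0))
  y0=min(max(0,c[1]-r),480-2*r)
  o=np.hstack([cv2.resize(q[y0:y0+2*r,c[0]-r:c[0]+r,::-1],(300,300)) for q in(f,g)]); out=o if i==0 else np.vstack([out,o])
  for n,(x,y) in dict(jar_left=(.6058,.2576),jar_right=(.5754,-.2542)).items():
    p=seg(f,proj(cam,[[x,y,.025]])[0],np.ptp(proj(cam,cyl(x,y,.024,.05)),axis=0).max()*.85,12,0); print(cam,n,np.round(fit(cam,p,.024,.05,x,y)[:3],4))
cv2.imwrite("pics/g7.png",out)
```

```text
[ 0.53042656 -0.05257189  0.34745075] 28.9167 0.046160666102338564
scene jar_left [0.6061 0.2577 0.9013]
scene jar_right [ 0.5786 -0.2565  4.4831]
top jar_left [0.6473 0.272  0.6219]
top jar_right [ 0.5756 -0.2539  0.9728]
```

View pics/g7.png

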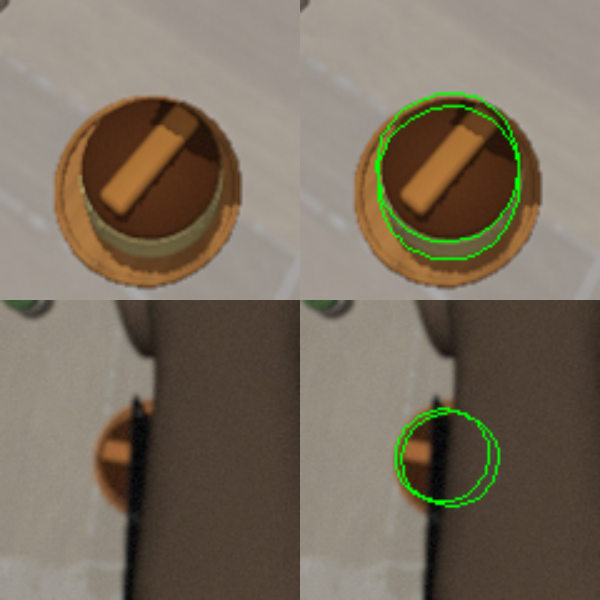

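The stack is level and concentric to within about a pixel, and each jar is unmoved in the camera that sees it clear. The arm is clear of everything. Handing in.

```bash
python3 -c "
from station import arm
print(arm.job_done())"
```

```text
the job is handed in; nothing more can be done
None
```

I packed the kit into the tray in the order asked and handed it in at about 29 s of robot time. The wide roll lies flat in the tray with the narrow roll squarely on it. The eraser is flat in the hollow, and the baren is on top with its bar up.

**Last checks:**
- **Stack:** in the scene picture the baren is level and within about 1–2 mm of the rolls' centre, near (0.4055, 0.309). A thin sliver of cream shows at its left edge.
- **Eraser:** it was seen flat inside the hollow before I put the baren on.
- **Jars:** each matched its first position to within 1 mm in the one camera with a clear view of it. The other two jar readings were off (one by 4 cm), probably because the arm was in the way or other things were caught in the outline.
- **Top view:** the arm hid most of the stack from the top camera at the end, so the final centring rests mainly on the scene camera.
- **Forces:** the wrist force reached about 53 N as the wide roll, held in the fingers, touched the tray floor. That is below the 120 N limit. The other placings read under 6 N.

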